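# Hang a washed circuit board in the bench dryer and start the timer

## Robot

A 6-joint arm with a two-finger parallel gripper is mounted at the origin on the work surface. World frame = base frame: x ahead of the robot, y to its left, z up, the work surface at z = 0. Lengths are in m, angles in degrees, forces in N, time in s.
With the tool pointing down it reaches from about 0.4 to 0.825 m from the base axis. Payload 7 kg.
Tool frame: the origin (TCP) lies midway between the tips of the shut fingers; the grasp point (between the pads) lies 19 mm behind it; z points along the fingers, x is the direction in which the jaws open and shut, and the axes are right-handed (so a half turn about z gives the same grasp; the last joint's range is limited). The gripper opens to 88 mm and grips with 3 to 60 N. Pads are 19 mm wide; open, the fingers measure 130 mm over their backs; the gripper's body (78 mm by 193 mm) begins 47 mm behind the grasp point.
Start: joints at [16.507, 20.546, 0.682, 0, -70.136, -16.507], TCP at [0.675, -0, 0.227] pointing down, gripper open.
Joint ranges: [-176.03, 176.03], [-82.01, 121.73], [-58.28, 71.71], [-173.87, 95.51], [-174.79, -0.11], [-173.66, 173.66]. Speed limits (degrees/s): [136.94, 136.94, 172.46, 180, 180, 180].

## Interface

Orientations are given as [roll, pitch, yaw] about the fixed x, y, z axes, in that order (R = Rz(yaw) Ry(pitch) Rx(roll)).
In Python, from plant import ctrl, vision, nets gives the robot as it stands.
- The arm moves only by the shell command python3 -m jog 'ROWS'. ROWS is text: rows parted by semicolons, each of 7 numbers parted by spaces: the turn, a rotation vector about the tool's x, y, z in units of 0.1 rad (1.0 is 0.1 rad), then the shift along the tool's x, y, z in units of 4 cm (1.0 is 4 cm), then the opening, from -1 (shut) to 1 (fully open). In form: rx ry rz x y z jaw; .... A call has 1 to 8 rows; each row shifts and turns the commanded pose from where the row before left it, along the tool's axes as they then stand; what a row does not reach is not made up. A row lasts 1/8 s, in which the tool goes at most 62.5 mm and 10.7 degrees, less where a joint would pass 70% of its speed; a pose out of reach is approached as far as the arm can. A call with a number of a shift or a turn outside -1 to 1 is refused whole. A call with a gripper value outside its range is refused whole. The fingers move at their own pace and stop on an object; the grip force is fixed at half the most. Time passes only in rows, so rows that do not move let the fingers close. It gives the time, the measured TCP pose, the force and the opening at its end, in the units of the state.
- ctrl.get_obs(): the state, without advancing time (a new reading comes with each control period).
- vision.snapshot(name): name is "scene" or "side" or "wrist"; returns (picture, depth): 420x560x3 uint8, red, green, blue; 420x560 float32, m along the optical axis (not along the pixel's ray), 0 where there is no reading.
- vision.camera_info(name): a dict with "camera_matrix" (3x3 intrinsics, pixels), "camera_from_world" (4x4, takes a point from world to camera coordinates); the wrist camera has in their place "tool_from_camera" (4x4, takes a point from camera to tool coordinates, whose origin is the TCP and whose axes are the tool frame's). Camera axes: x right, y down, z forward; pixel columns grow to the right and rows downward; lengths in m; the calibration is good to about 2 mm. A picture is of the moment at which its call begins: read the wrist's pose just before it. camera_info takes no time and is no camera call.
- ctrl.close_job(): hands the job in, once; it reports no verdict.
Trained networks look in the newest picture that a camera, given by its name, has taken for a name from the list of things; names that differ only in an ending like _2 or _b are one class to them, and where a whole thing is asked for, a point or a joint stands for the part that bears it (a point fixed in the world has none). Each returns a list of dicts, best first, with "score" (0 to 1); they miss things now and then, are a little off and sometimes report something else, mostly with a low value. They report only what shows in the picture. A call takes as long as a camera call. They do not tell look-alikes from the thing itself.
- nets.boxes_of(target, camera): "location" ([x, y, z] in m, in world coordinates, good to about 4 mm: the middle of the surface that is visible of it).
The state is a dict: "clock": time; "joint_pos": joint angles; "qvel": joint speeds; "tau": joint torques, N m; "tool_pos": TCP position; "orientation": TCP orientation; "force": force on the tool from outside, world axes, zero at the start; "moment": the same for the moment, N m; "opening": finger opening in m.
Only numpy, scipy, OpenCV 4.12 (cv2) and the standard library are available. Lean on these libraries where they do the work, as an engineer would, in place of code of your own. Each camera call takes 0.05 s, during which the arm holds its last target.

## Task

Lift the carrier with the orange grip bar out of its draining stand, hang it by both hooks on the open part of the dryer's rail, and slide it along under the clear hood until its rear hook, the one farther from the blower, rests on the yellow band. Let go of it, then turn the timer on top of the blower clockwise by four clicks (20 minutes). Leave the carrier with the blue grip bar standing undisturbed, and do not drop the washed board or set it down on the bench.

Things in the scene. Friction and masses are not known exactly. Their poses are not given: they have to be found in the camera images.
- dryer: Bench board dryer, fixed on the table; place and yaw (within 0.12 rad) vary. Origin: on the table straight under the rail, at the hood's mouth. x points away from the robot, y along the rail towards the blower, z up. The rail is a level steel bar 14 mm thick, axis at x 0, z 0.185. White blower housing: 220 mm in x, y 0.14 to 0.27, top at z 0.270. Steel drip tray under the rail, rims 21 mm high.
- rail_end (a point): On the rail's axis at its free end (dryer y -0.228), by an end stop, a disc 26 mm across on a post. From here to the hood's mouth (dryer y 0) the rail is open from above. Axes as the dryer.
- hood_mouth (a point): Top middle of the mouth of the clear plastic hood with a red frame (dryer x 0, y 0, z 0.2525 = underside of the roof; frame top at z 0.2625, 148 mm wide). The hood covers the rail from here to the blower (dryer y 0 to 0.14), side walls at x +-0.068. Under it is no room to lift a hook over the rail, nor for a gripper. Axes as the dryer.
- mark (a point): Centre, on the rail's axis, of the yellow band painted round the rail: 24 mm long, 30 mm outside the hood's mouth (dryer x 0, y -0.030, z 0.185). Axes as the dryer.
- timer_grip (a point): On the upright axis of the timer knob, on the blower (dryer x -0.035, y 0.205, z 0.307). Black disc, 60 mm across; on it a bar grip 57 mm long, 14 mm thick, free from 23 mm below this point to 7 mm above. Turns with the knob: x along the bar, white pointer line at its -x end. At off the axes are the dryer's and the pointer faces the red tick; six black ticks follow clockwise, 20 degrees apart.
- timer (a joint): Turn of the timer knob in rad: 0 = off (it always starts there), grows clockwise seen from above, up to 2.094. It clicks into a detent every 0.349 rad (20 degrees); the fourth click is 1.396. Turning takes about 0.06 N m; let go near a detent, it is pulled into it.
- stand_orange: Black slotted draining stand that holds the orange carrier, fixed on the table: 70 x 170 mm (x, y), base 15 mm thick, origin under its centre. Its one slot runs along its y axis at x 0, between guides that end 60 mm above the table; it is 14 mm wide and open at both ends. An identical stand holds the blue carrier; the two swap places.
- carrier_orange: Carrier to hang: aluminium frame 140 mm long (y), 10 mm thick (x), 93 mm high, round a green circuit board; above it two steel wire hooks, over them an orange grip bar. 191 mm high in all, about 0.22 kg. Origin: centre of its underside, at the start 15 mm above the table. z up, y along the frame, x the way the free hook tips lie (away from the robot within 0.2 rad at the start).
- carrier_orange_grip (a point): Centre of the orange grip bar (carrier x 0, y 0, z 0.1825): 150 mm long (y), 16 x 16 mm in section, on two 8 mm posts at y +-0.055. Below its middle is 80 mm of free height down to the frame. Axes as the carrier. When hung it is 45 mm above the rail's axis.
- carrier_orange_hook_right (a point): Where the rail's axis lies when hung, in the hook at the carrier's -y end (carrier x 0, y -0.055, z 0.137): the rear hook, farther from the blower. Hook: 7 mm wire, half circle 28 mm wide inside, centre z 0.130; back wire on the -x side, tip on the +x side, ending at z 0.126. The rail enters from +x between tip and frame top (z 0.093); then the carrier is lowered.
- carrier_orange_hook_left (a point): The same point in the hook at the carrier's +y end (carrier x 0, y 0.055, z 0.137): the front hook, towards the blower. Hung, the carrier's origin is 48 mm above the table.
- carrier_blue: An identical carrier with a blue grip bar and a blue board, standing upright in its own draining stand; to be left alone. Origin and axes as for the orange one.
Things that resemble listed ones, but are neither listed nor needed, are in the scene too. Several things have the shape of the carrier_orange; the one meant has the colours described above.

How it is judged (in metres and radians):
On the way, in this order (a step that is already met when the one before it is completed fails the run):
1. the orange carrier hangs by both hooks on the open part of the rail (x of carrier_orange_hook_left in the frame of dryer between -0.009 and 0.009 m and height (world z) of carrier_orange_hook_left between 0.178 and 0.191 m and x of carrier_orange_hook_right in the frame of dryer between -0.009 and 0.009 m and height (world z) of carrier_orange_hook_right between 0.178 and 0.191 m and contact force between carrier_orange and dryer above 0.5 N and y of carrier_orange in the frame of dryer below -0.015 m), for 0.2 s.
2. hanging on the rail, its rear hook is on the yellow band, so its middle is 55 mm beyond the band (x of carrier_orange_hook_left in the frame of dryer between -0.009 and 0.009 m and height (world z) of carrier_orange_hook_left between 0.178 and 0.191 m and x of carrier_orange_hook_right in the frame of dryer between -0.009 and 0.009 m and height (world z) of carrier_orange_hook_right between 0.178 and 0.191 m and contact force between carrier_orange and dryer above 0.5 N and y of carrier_orange in the frame of mark between 0.043 and 0.067 m), for 0.3 s.
3. with the carrier let go, the timer is turned to the fourth click (value of joint timer between 1.24 and 1.55 rad and contact force between the fingers and carrier_orange below 0.1 N), for 0.2 s.
At the end, for the whole second after the job is handed in: The orange carrier hangs still by both hooks on the rail (seated within 9 mm across, 6 mm in height, tilt under 0.2 rad), its rear hook within 12 mm of the band's middle; the timer is at the fourth click (1.24 to 1.55 rad); the blue carrier stands in its stand, moved under 20 mm (y of carrier_orange in the frame of mark between 0.043 and 0.067 m and x of carrier_orange_hook_left in the frame of dryer between -0.009 and 0.009 m and height (world z) of carrier_orange_hook_left between 0.178 and 0.191 m and x of carrier_orange_hook_right in the frame of dryer between -0.009 and 0.009 m and height (world z) of carrier_orange_hook_right between 0.178 and 0.191 m and value of joint timer between 1.24 and 1.55 rad and angle between each of carrier_orange, carrier_blue's own z axis and vertical below 0.2 rad and linear speed of carrier_orange below 0.03 m/s and distance of carrier_blue from where it was at the start of the episode below 0.02 m); the robot touches nothing.
It fails at once if the blue carrier is moved out of place or tipped (distance of carrier_blue from where it was at the start of the episode above 0.03 m or angle between carrier_blue's own z axis and vertical above 0.3 rad).
It fails at once if the orange carrier is dropped, tipped over or set down on the bench (angle between carrier_orange's own z axis and vertical above 0.6 rad or height (world z) of carrier_orange below 0.005 m).
It also fails if it takes over 72 s, if anything falls off the work surface, if the arm or the gripper's body presses on something with over 40 N, if the wrist force passes 120 N, or if a joint passes its speed limit or range.

## Working session

There is one attempt and no reset: what is moved stays moved. The work goes in short steps, Python scripts to look and compute and a shell command to move; the robot and the scene stay as the last step left them, time stands still between calls to the robot, and variables do not carry over. Pictures are saved under pics/ and viewed, and the job is handed in when it is done.

```bash
ls; mkdir -p pics
python3 - <<'E'
from plant import ctrl, vision, nets
import cv2, numpy as np
o=ctrl.get_obs(); print(o)
for n in ["scene","side"]:
    p,d=vision.snapshot(n); cv2.imwrite(f"pics/{n}0.png",p[:,:,::-1]); np.savez(f"pics/{n}0.npz",p=p,d=d)
    for t in ["carrier_orange","carrier_orange_grip","stand_orange","dryer","timer_grip"]:
        try: print(n,t,[(np.round(b['location'],3).tolist(),round(b['score'],2)) for b in nets.boxes_of(t,n)][:5])
        except Exception as e: print(n,t,e)
print(ctrl.get_obs()['clock'])
E
```

```text
pics
{'clock': 0.0, 'joint_pos': array([ 1.65076360e+01,  2.05902916e+01,  6.34315191e-01, -2.21951699e-02,
       -7.01368239e+01, -1.65059665e+01]), 'qvel': array([-0.0825453 ,  0.04428432,  0.00400734, -0.04306234, -0.05352433,
       -0.03679014]), 'tau': array([-8.00930356e-04, -5.82726967e+01,  2.93058443e+01,  6.99745238e+00,
        6.93249181e-03, -2.06530804e-04]), 'tool_pos': array([ 6.74501894e-01, -7.48375344e-06,  2.25633194e-01]), 'orientation': array([-1.79993636e+02, -9.49047153e-02,  1.79994106e+02]), 'force': array([-0.28175395,  0.1372359 , -0.14698098]), 'moment': array([-0.03764993,  0.02351962,  0.00414618]), 'opening': 0.08777875131662131}
scene carrier_orange [([0.17, 0.312, 0.066], 0.87), ([0.628, -0.236, 0.076], 0.73), ([0.449, -0.056, 0.101], 0.58)]
scene carrier_orange_grip [([0.172, 0.311, 0.063], 0.87), ([0.624, -0.237, 0.075], 0.62)]
scene stand_orange [([0.463, -0.047, 0.013], 0.5)]
scene dryer [([0.637, 0.272, 0.188], 0.92), ([0.447, -0.056, 0.1], 0.44)]
scene timer_grip [([0.565, 0.367, 0.285], 0.7)]
side carrier_orange [([0.616, -0.245, 0.087], 0.9), ([0.171, 0.32, 0.122], 0.86)]
side carrier_orange_grip [([0.173, 0.318, 0.12], 0.89), ([0.438, -0.018, 0.098], 0.73), ([0.55, 0.366, 0.29], 0.63), ([0.617, -0.246, 0.091], 0.57)]
side stand_orange [([0.424, -0.034, 0.016], 0.82)]
side dryer [([0.554, 0.252, 0.15], 0.69)]
side timer_grip [([0.554, 0.365, 0.294], 0.76), ([0.553, 0.246, 0.154], 0.26)]
0.6
```

View pics/scene0.png

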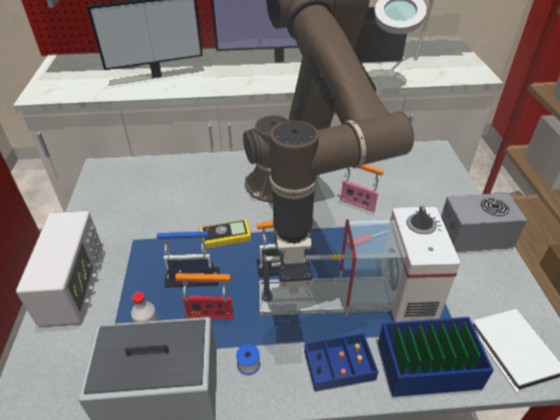

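View pics/side0.png

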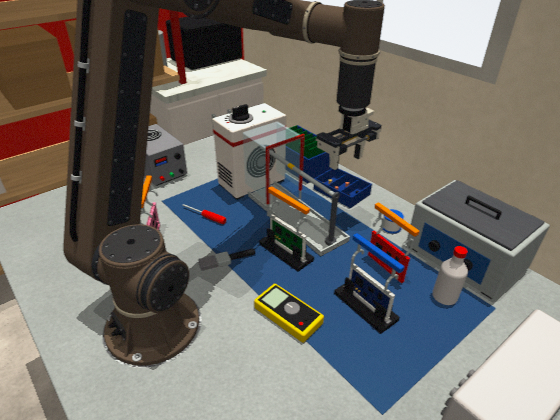

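In the side picture, things that could be taken for the orange carrier are:
- The green board with an orange bar, about (288,225). By the description this is the target.
- The red board with an orange bar, about (393,240).
- The pink board with an orange bar, about (150,200).
- The blue carrier, about (370,280).

I'll check the target in a close crop and measure it.

```bash
cat > h.py <<'E'
import numpy as np, cv2
from plant import vision, ctrl
from scipy.spatial.transform import Rotation as R
def T_tool(o):
    T=np.eye(4); T[:3,:3]=R.from_euler('xyz',o['orientation'],degrees=True).as_matrix(); T[:3,3]=o['tool_pos']; return T
def world(n,d,o=None):
    ci=vision.camera_info(n); K=np.array(ci['camera_matrix'])
    v,u=np.mgrid[0:d.shape[0],0:d.shape[1]]
    P=np.stack([(u-K[0,2])/K[0,0]*d,(v-K[1,2])/K[1,1]*d,d,np.ones_like(d)],-1)
    M=np.linalg.inv(np.array(ci['camera_from_world'])) if n!='wrist' else T_tool(o)@np.array(ci['tool_from_camera'])
    W=P@M.T; W[d<=0]=np.nan
    return W[...,:3]
def line(P):
    c=np.median(P,0); 
    u,s,vt=np.linalg.svd(P-c); v=vt[0]; v=v*np.sign(v[1]); t=(P-c)@v
    return c+v*(np.percentile(t,1)+np.percentile(t,99))/2, v, np.percentile(t,99)-np.percentile(t,1)
E
python3 - <<'E'
from h import *
for n in ["scene","side"]:
    z=np.load(f"pics/{n}0.npz"); p,d=z['p'],z['d']; W=world(n,d)
    hsv=cv2.cvtColor(p,cv2.COLOR_RGB2HSV)
    for nm,lo,hi in [("orange",(9,170,120),(19,255,255)),("blue",(104,200,120),(118,255,255)),("yellow",(20,120,90),(32,255,255)),("red",(0,150,90),(6,255,255)),("green",(50,100,30),(80,255,255))]:
        m=cv2.inRange(hsv,np.array(lo),np.array(hi))
        k,l,st,ce=cv2.connectedComponentsWithStats(m)
        for i in range(1,k):
            if st[i,4]<25: continue
            P=W[l==i]; P=P[~np.isnan(P).any(1)]
            if len(P)<15: continue
            c,v,L=line(P)
            if c[0]<0.1 or c[0]>1.1 or abs(c[1])>.6: continue
            print(n,nm,np.round(ce[i]),st[i,4],c.round(3),v.round(2),L.round(3),'z',np.percentile(P[:,2],[2,98]).round(3))
z=np.load("pics/side0.npz")['p'][150:290,200:430]
cv2.imwrite("pics/crop1.png",cv2.resize(z[:,:,::-1],None,fx=3.4,fy=3.4,interpolation=cv2.INTER_CUBIC))
E
```

```text
scene orange [372. 169.] 72 [0.422 0.248 0.373] [-0.76  0.27 -0.6 ] 0.652 z [0.181 0.417]
scene orange [265. 225.] 68 [ 0.488 -0.053  0.237] [0.72 0.02 0.69] 0.121 z [0.197 0.208]
scene orange [202. 277.] 334 [ 0.59  -0.278  0.154] [0.56 0.64 0.53] 0.233 z [0.033 0.192]
scene yellow [229. 239.] 385 [ 0.327 -0.176  0.027] [-0.3   0.95  0.01] 0.161 z [0.007 0.036]
scene yellow [336. 256.] 31 [0.586 0.14  0.188] [0.01 1.   0.03] 0.021 z [0.185 0.193]
scene red [138. 297.] 59 [ 0.665 -0.408  0.168] [-0.98  0.18 -0.05] 0.025 z [0.164 0.173]
scene green [436. 349.] 3032 [0.841 0.361 0.09 ] [0.01 1.   0.03] 0.185 z [0.037 0.12 ]
side orange [145. 188.] 141 [0.187 0.371 0.157] [ 0.33  0.83 -0.45] 0.659 z [0.001 0.329]
side orange [289. 200.] 322 [0.458 0.088 0.172] [ 0.21  0.93 -0.29] 0.341 z [0.147 0.208]
side orange [397. 219.] 349 [ 0.616 -0.238  0.188] [ 0.16  0.98 -0.06] 0.147 z [0.177 0.193]
side blue [398. 213.] 33 [ 0.803 -0.128  0.05 ] [0.14 0.99 0.  ] 0.041 z [0.047 0.054]
side blue [378. 251.] 284 [ 0.462 -0.303  0.205] [ 0.21  0.96 -0.19] 0.142 z [0.202 0.208]
side yellow [290. 1
[... 250 characters left out ...]
de red [275. 144.] 26 [0.537 0.172 0.263] [-1.    0.07  0.  ] 0.061 z [0.259 0.266]
side red [214. 216.] 162 [0.349 0.265 0.022] [-0.34  0.94  0.01] 0.089 z [0.01  0.028]
side red [391. 252.] 330 [ 0.617 -0.245  0.081] [0.18 0.97 0.16] 0.145 z [0.009 0.096]
side red [460. 252.] 115 [ 0.656 -0.41   0.17 ] [0.81 0.5  0.29] 0.03 z [0.156 0.173]
side red [381. 263.] 71 [ 0.619 -0.217  0.009] [ 0.1   0.99 -0.02] 0.093 z [0.003 0.016]
side green [308. 143.] 360 [0.814 0.286 0.114] [ 0.52  0.82 -0.22] 0.33 z [0.076 0.125]
side green [294. 145.] 95 [0.647 0.211 0.202] [ 0.05  0.89 -0.45] 0.078 z [0.19  0.234]
side green [287. 237.] 306 [ 0.437 -0.006  0.064] [-0.08  0.99 -0.11] 0.119 z [0.028 0.093]
```

View pics/crop1.png

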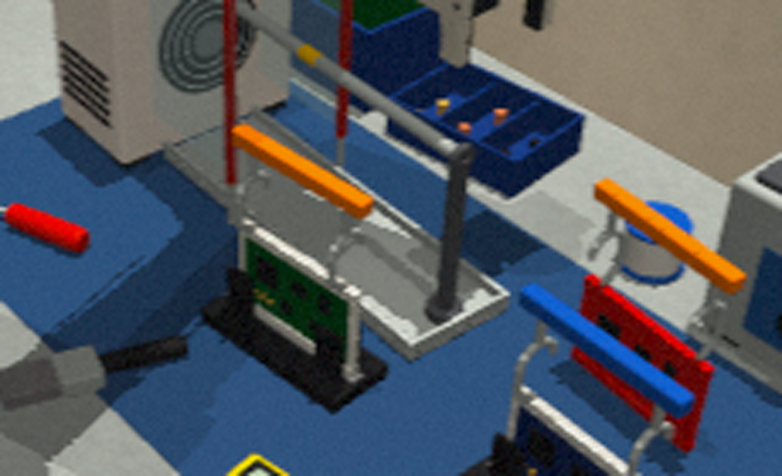

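The crop confirms it: green board, orange bar at side px (289,200), standing in its black stand. Next a wrist view, and more robust fits.

Run:
```python
from h import *
o=ctrl.get_obs()
p,d=vision.snapshot("wrist"); cv2.imwrite("pics/w0.png",p[:,:,::-1]); np.savez("pics/w0.npz",p=p,d=d,T=T_tool(o))
print(np.array(vision.camera_info("wrist")["tool_from_camera"]).round(3))
z=np.load("pics/side0.npz"); p,d=z['p'],z['d']; W=world('side',d)
hsv=cv2.cvtColor(p,cv2.COLOR_RGB2HSV)
m=cv2.inRange(hsv,np.array((8,120,80)),np.array((20,255,255)))>0
for nm,(u0,u1,v0,v1) in dict(org=(260,315,180,218)).items():
    mm=np.zeros_like(m); mm[v0:v1,u0:u1]=m[v0:v1,u0:u1]
    P=W[mm]; print(np.histogram(P[:,2],8)); 
    P=P[(P[:,2]>.185)&(P[:,2]<.215)&(P[:,0]<.55)]
    print(len(P),[np.round(x,3) for x in line(P)])
# rail
m=(W[...,2]>.175)&(W[...,2]<.2)&(W[...,0]>.5)&(W[...,0]<.64)&(W[...,1]>-.08)&(W[...,1]<.16)
m[:, :255]=0; m[195:]=0
ys,xs=np.nonzero(m); print(len(ys),xs.min(),xs.max(),ys.min(),ys.max())
P=W[m]; print([np.round(x,3) for x in line(P)])
```

```text
[[ 1.    -0.    -0.    -0.   ]
 [ 0.     0.961  0.275 -0.074]
 [ 0.    -0.275  0.961 -0.158]
 [ 0.     0.     0.     1.   ]]Traceback (most recent call last):
  File "<stdin>", line 10, in <module>
    bin_edges, uniform_bins = _get_bin_edges(a, bins, range, weights)
                              ~~~~~~~~~~~~~~^^^^^^^^^^^^^^^^^^^^^^^^^
    first_edge, last_edge = _get_outer_edges(a, range)
                            ~~~~~~~~~~~~~~~~^^^^^^^^^^
    raise ValueError(
        f"autodetected range of [{first_edge}, {last_edge}] is not finite")
ValueError: autodetected range of [nan, nan] is not finite
```

View pics/w0.png

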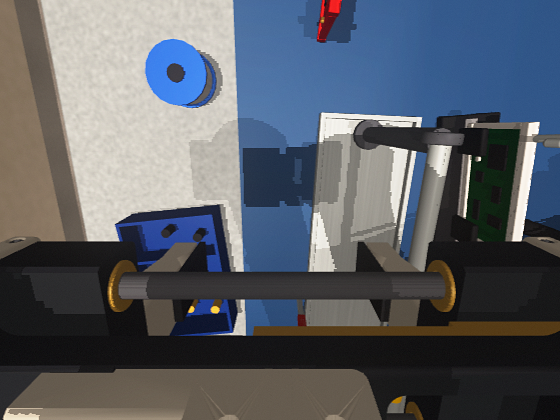

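```bash
python3 -m jog '0 0 0 .8 .6 -1 1;0 0 0 .8 .6 -1 1;0 0 0 .8 .6 -1 1;0 0 0 .8 .6 -1 1;0 0 0 0 0 0 1;0 0 0 0 0 0 1'
python3 - <<'E'
from h import *
o=ctrl.get_obs()
p,d=vision.snapshot("wrist"); cv2.imwrite("pics/w1.png",p[:,:,::-1]); np.savez("pics/w1.npz",p=p,d=d,T=T_tool(o))
print(o['tool_pos'],o['orientation'])
E
```

```text
clock: 1.4
tool_pos: [0.5467, 0.0962, 0.3866]
orientation: [180.0, 0.0, -180.0]
force: [-0.2, 0.1, -1.6]
opening: 0.0877
[0.54665569 0.09619024 0.38658689] [ 1.79967059e+02  1.38565182e-02 -1.79961432e+02]
```

View pics/w1.png

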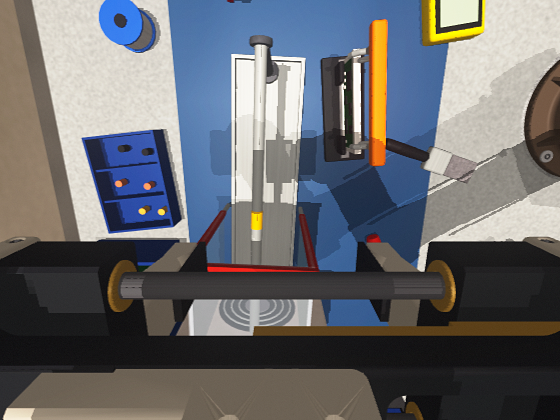

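The wrist view shows the orange bar at (378,92), the rail from (260,40) to (257,240), the yellow band at (257,220) and the red hood mouth at (258,268).

```bash
cat > meas.py <<'E'
from h import *
import sys
f=sys.argv[1]
def worldT(d,T):
    ci=vision.camera_info('wrist');K=np.array(ci['camera_matrix']);v,u=np.mgrid[0:d.shape[0],0:d.shape[1]]
    P=np.stack([(u-K[0,2])/K[0,0]*d,(v-K[1,2])/K[1,1]*d,d,np.ones_like(d)],-1)
    W=P@(T@np.array(ci['tool_from_camera'])).T; W[d<=0]=np.nan; return W[...,:3]
z=np.load(f); p,d=z['p'],z['d']; W=worldT(d,z['T']); hsv=cv2.cvtColor(p,cv2.COLOR_RGB2HSV); W_=W
def fit(m,nm,zr):
    m=m&(W[...,2]>zr[0])&(W[...,2]<zr[1]); P=W[m]
    if len(P)<20: print(nm,'few',len(P)); return
    c,v,L=line(P); print(nm,len(P),c.round(4),v.round(3),'yaw(x from -y dir)',np.degrees(np.arctan2(-v[0],v[1])).round(2),'L',L.round(3),'med',np.median(P,0).round(4))
E
cat > m1.py <<'E'
from meas import *
v,u=np.mgrid[0:420,0:560]
top=v<245
fit((cv2.inRange(hsv,np.array((6,120,60)),np.array((22,255,255)))>0)&(u>350)&(u<400)&top,'bar',(.17,.23))
fit((u>235)&(u<275)&(v<235),'rail',(.17,.205))
fit((u>235)&(u<275)&(v>55)&(v<205),'railopen',(.17,.205))
fit((cv2.inRange(hsv,np.array((22,120,60)),np.array((35,255,255)))>0)&(u>235)&(u<275)&(v<245),'band',(.17,.205))
fit((cv2.inRange(hsv,np.array((0,120,60)),np.array((8,255,255)))>0)&(u>200)&(u<320)&(v<272)&(v>260),'frame',(.25,.28))
E
python3 m1.py pics/w1.npz
```

```text
bar 2491 [ 0.4427 -0.0076  0.2047] [-0.081  0.997 -0.002] yaw(x from -y dir) 4.64 L 0.145 med [ 0.4432 -0.0139  0.2047]
rail 2480 [0.5742 0.043  0.1907] [ 0.046  0.999 -0.005] yaw(x from -y dir) -2.65 L 0.223 med [0.5733 0.023  0.1908]
railopen 1757 [0.5734 0.0329 0.1907] [0.046 0.999 0.   ] yaw(x from -y dir) -2.65 L 0.165 med [0.573  0.0252 0.1907]
band 141 [0.5789 0.139  0.1915] [0.025 1.    0.003] yaw(x from -y dir) -1.42 L 0.021 med [0.5789 0.1392 0.1915]
frame 707 [0.5668 0.1695 0.2608] [-0.999  0.03  -0.022] yaw(x from -y dir) 88.27 L 0.116 med [0.577  0.1692 0.261 ]
```

```bash
cat > m2.py <<'E'
from meas import *
v,u=np.mgrid[0:420,0:560]
m=(cv2.inRange(hsv,np.array((6,80,60)),np.array((22,255,255)))>0)&(u>350)&(u<400)&(v<245)
fit(m,'bar',(.2025,.23))
P=W[m&(W[...,2]>.2025)]
print(np.percentile(P[:,1],[0.5,99.5]), np.median(P[:,0]+.081*(P[:,1]+.0076)), np.percentile(P[:,0]+.081*(P[:,1]+.0076),[1,99]))
E
python3 m2.py pics/w1.npz
```

```text
bar 2055 [ 0.4413 -0.0077  0.205 ] [-0.082  0.997  0.001] yaw(x from -y dir) 4.71 L 0.145 med [ 0.4418 -0.0144  0.205 ]
[-0.08048416  0.06510862] 0.4415032161874499 [0.4335119  0.44845807]
```

```bash
python3 -m jog '0 0 0 .88 -.87 .5 1;0 0 0 .88 -.87 .5 1;0 0 0 .88 -.86 .5 1;0 0 -.82 0 0 1 1;0 0 0 0 0 .7 1;0 0 0 0 0 0 1;0 0 0 0 0 0 1'
python3 - <<'E'
from h import *
o=ctrl.get_obs()
p,d=vision.snapshot("wrist"); cv2.imwrite("pics/w2.png",p[:,:,::-1]); np.savez("pics/w2.npz",p=p,d=d,T=T_tool(o))
print(o['tool_pos'],o['orientation'])
E
```

```text
clock: 2.33
tool_pos: [0.442, -0.0083, 0.2591]
orientation: [-180.0, -0.0, -175.3]
force: [0.3, 0.5, -0.1]
opening: 0.0877
[ 0.44202366 -0.00826034  0.2590899 ] [-1.79962172e+02 -8.67157370e-03 -1.75328957e+02]
```

View pics/w2.png

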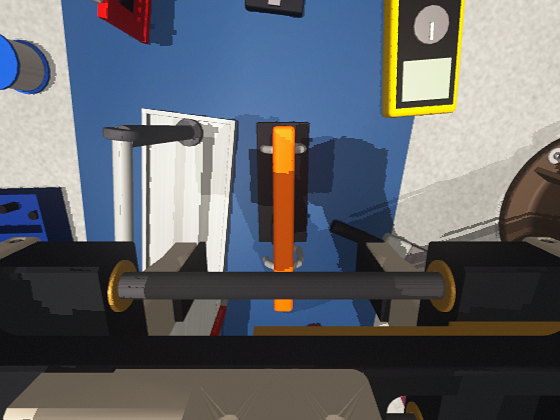

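The bar is centred and parallel between the jaws (bar at column 283). Descend and grip.

```bash
python3 -m jog '0 0 0 0 0 .8 1;0 0 0 0 0 .8 1;0 0 0 0 0 .4 1;0 0 0 0 0 0 1;0 0 0 0 0 0 -1;0 0 0 0 0 0 -1;0 0 0 0 0 0 -1;0 0 0 0 0 0 -1';python3 -m jog '0 0 0 0 0 0 -1;0 0 0 0 0 0 -1;0 0 0 0 0 0 -1;0 0 0 0 0 0 -1'
```

```text
clock: 3.38
tool_pos: [0.4415, -0.008, 0.1789]
orientation: [180.0, 0.0, -175.3]
force: [0.0, 0.3, 0.2]
opening: 0.0535
clock: 3.88
tool_pos: [0.4413, -0.008, 0.1785]
orientation: [-180.0, -0.0, -175.3]
force: [-0.3, -0.8, 0.3]
opening: 0.0155
```

Gripped (opening 15.5 mm). Lift 60 mm.

```bash
python3 -m jog '0 0 0 0 0 0 -1;0 0 0 0 0 -.1 -1;0 0 0 0 0 -.3 -1;0 0 0 0 0 -.3 -1;0 0 0 0 0 -.4 -1;0 0 0 0 0 -.4 -1;0 0 0 0 0 0 -1;0 0 0 0 0 0 -1'
python3 - <<'E'
from h import *
from plant import nets
p,d=vision.snapshot("side"); cv2.imwrite("pics/side2.png",cv2.resize(p[120:320,180:460,::-1],None,fx=2.8,fy=2.8)); 
o=ctrl.get_obs()
print(o['tool_pos'],o['orientation'],o['force'])
E
```

```text
clock: 4.88
tool_pos: [0.4411, -0.008, 0.2383]
orientation: [180.0, -0.0, -175.3]
force: [0.7, -0.9, -1.9]
opening: 0.016
[ 0.44098242 -0.00808173  0.23806683] [ 1.79997212e+02 -4.37883293e-02 -1.75312048e+02] [-0.25092194 -0.50122111 -1.13600235]
```

View pics/side2.png

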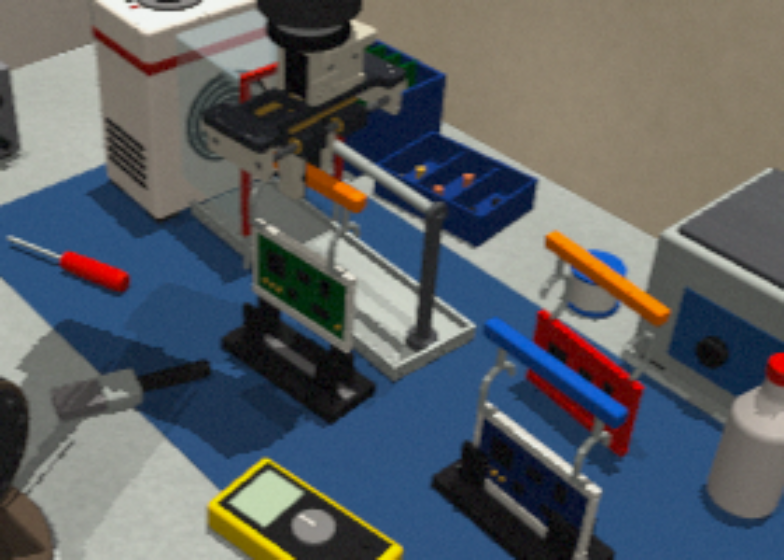

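```bash
python3 -m jog '0 0 .4 0 .3 0 -1;0 0 .5 0 .5 0 -1;0 0 .38 0 .5 0 -1;0 0 0 -.3 .5 0 -1;0 0 0 -.6 0 0 -1;0 0 0 -.6 0 0 -1;0 0 0 -.5 0 0 -1;0 0 0 0 0 0 -1'
python3 - <<'E'
from h import *
o=ctrl.get_obs()
print(o['tool_pos'],o['orientation'],o['force'])
for n in ("side","scene","wrist"):
    p,d=vision.snapshot(n); cv2.imwrite(f"pics/{n}3.png",p[:,:,::-1]); np.savez(f"pics/{n}3.npz",p=p,d=d,T=T_tool(o))
a=cv2.imread("pics/side3.png")[110:300,200:400]; b=cv2.imread("pics/scene3.png")[190:330,230:430]
cv2.imwrite("pics/c3.png",np.hstack([cv2.resize(a,(400,380)),cv2.resize(b,(400,380))]))
E
```

```text
clock: 5.92
tool_pos: [0.5219, 0.0604, 0.2373]
orientation: [-179.9, -0.1, 177.4]
force: [-1.0, 0.5, -2.5]
opening: 0.0156
[0.52193378 0.06036694 0.23727056] [-1.79930787e+02 -9.37357293e-02  1.77374996e+02] [-1.00300006  0.48373878 -2.50496629]
```

View pics/c3.png

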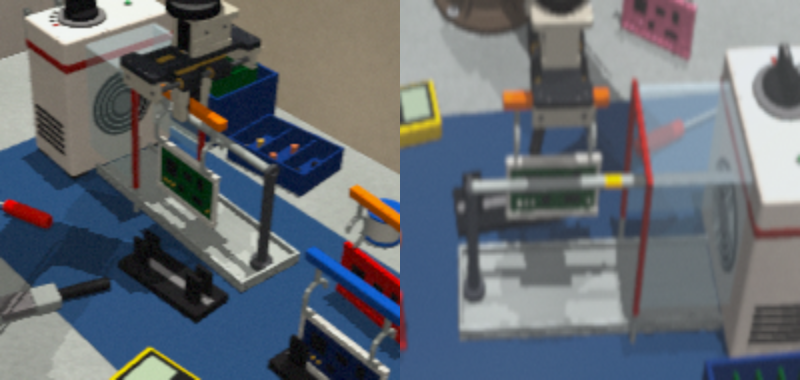

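View pics/wrist3.png

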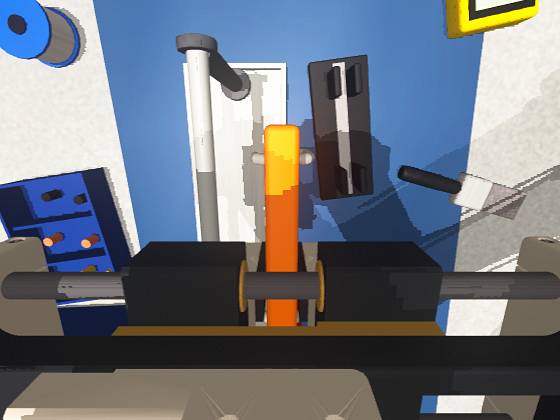

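Side and scene show the carrier clear of its stand, on the robot's side of the rail. In the wrist view the bar is at (282,190), the hook tip at (256,158) and the rail at (205,130). I'll remeasure the rail from here.

```bash
cat > m3.py <<'E'
from meas import *
v,u=np.mgrid[0:420,0:560]
fit((cv2.inRange(hsv,np.array((6,80,60)),np.array((25,255,255)))>0)&(u>255)&(u<305)&(v<240),'bar',(.25,.29))
fit((u>185)&(u<225)&(v>55)&(v<238),'rail',(.178,.205))
P=W[130:175,245:262].reshape(-1,3); P=P[(P[:,2]>.18)&(P[:,2]<.24)]; print('tip',np.median(P,0),np.percentile(P,[3,97],axis=0))
E
python3 m3.py pics/wrist3.npz
```

```text
bar 3290 [0.5202 0.0127 0.2638] [0.045 0.999 0.011] yaw(x from -y dir) -2.58 L 0.052 med [0.5203 0.0147 0.2638]
rail 3732 [0.5724 0.0025 0.1903] [0.047 0.999 0.001] yaw(x from -y dir) -2.67 L 0.121 med [ 0.5721 -0.0047  0.1903]
tip [0.53481466 0.00453737 0.21570868] [[0.53163336 0.00185209 0.20638422]
 [0.53937289 0.00798474 0.22006867]]
```

```bash
python3 -m jog '0 0 0 0 0 -.05 -1;0 0 0 -.3 0 0 -1;0 0 0 -.4 0 0 -1;0 0 0 -.4 0 0 -1;0 0 0 -.23 0 0 -1;0 0 0 0 0 0 -1;0 0 0 0 0 0 -1;0 0 0 0 0 0 -1'
python3 - <<'E'
from h import *
o=ctrl.get_obs()
print(o['tool_pos'],o['orientation'],o['force'])
for n in ("side","scene","wrist"):
    p,d=vision.snapshot(n); cv2.imwrite(f"pics/{n}4.png",p[:,:,::-1]); np.savez(f"pics/{n}4.npz",p=p,d=d,T=T_tool(o))
a=cv2.imread("pics/side4.png")[110:300,200:400]; b=cv2.imread("pics/wrist4.png")[:260,130:430]
cv2.imwrite("pics/c4.png",np.hstack([cv2.resize(a,(400,380)),cv2.resize(b,(400,380))]))
E
```

```text
clock: 7.08
tool_pos: [0.5734, 0.0578, 0.2407]
orientation: [180.0, 0.0, 177.4]
force: [0.2, 0.0, -1.3]
opening: 0.0158
[0.57335943 0.0577908  0.24071151] [1.79994791e+02 5.47007724e-03 1.77374463e+02] [ 0.16986475  0.00329947 -1.30292755]
```

View pics/c4.png

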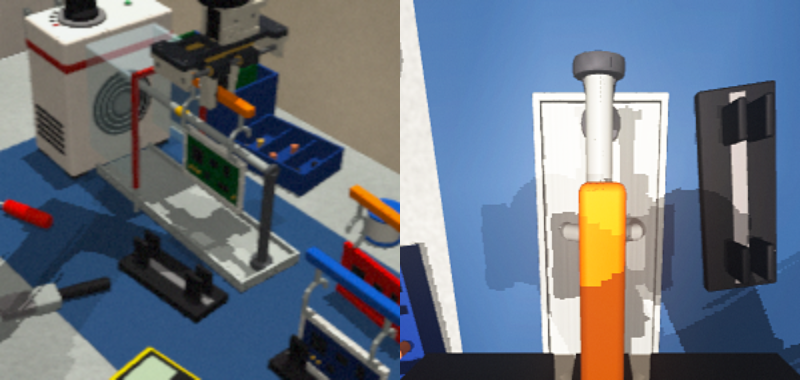

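```bash
cat > m4.py <<'E'
from meas import *
v,u=np.mgrid[0:420,0:560]
fit((cv2.inRange(hsv,np.array((6,80,60)),np.array((25,255,255)))>0)&(u>255)&(u<305)&(v<240),'bar',(.26,.29))
fit((u>255)&(u<305)&(v>55)&(v<120),'rail',(.178,.205))
E
python3 m4.py pics/wrist4.npz
```

```text
bar 3422 [0.5714 0.0101 0.2672] [0.048 0.999 0.009] yaw(x from -y dir) -2.73 L 0.052 med [0.5714 0.0116 0.2672]
rail 1321 [ 0.5705 -0.0397  0.1906] [0.037 0.999 0.013] yaw(x from -y dir) -2.13 L 0.039 med [ 0.5705 -0.0408  0.1906]
```

```bash
python3 -m jog '0 0 0 -.03 0 0 -1;0 0 0 0 0 .2 -1;0 0 0 0 0 .2 -1;0 0 0 0 0 .2 -1;0 0 0 0 0 .1 -1;0 0 0 0 0 0 -1;0 0 0 0 0 0 -1'; python3 -m jog '0 0 0 0 0 .05 -1;0 0 0 0 0 .05 -1;0 0 0 0 0 0 -1;0 0 0 0 0 0 -1'
```

```text
clock: 8.1
tool_pos: [0.575, 0.0577, 0.2127]
orientation: [180.0, 0.0, 177.4]
force: [-0.0, 0.1, -1.9]
opening: 0.0156
clock: 8.6
tool_pos: [0.5755, 0.0578, 0.2114]
orientation: [180.0, 0.2, 177.4]
force: [-6.5, 1.0, 16.1]
opening: 0.0156
```

```bash
python3 -m jog '0 0 0 0 0 -.03 -1;0 0 0 0 0 0 -1;0 0 0 0 0 0 -1'
python3 - <<'E'
from h import *
o=ctrl.get_obs()
for n in ("side","scene"):
    p,d=vision.snapshot(n); cv2.imwrite(f"pics/{n}5.png",p[:,:,::-1]); np.savez(f"pics/{n}5.npz",p=p,d=d,T=T_tool(o))
a=cv2.imread("pics/side5.png")[130:230,240:340]; b=cv2.imread("pics/scene5.png")[200:310,250:360]
cv2.imwrite("pics/c5.png",np.hstack([cv2.resize(a,(400,400),interpolation=cv2.INTER_CUBIC),cv2.resize(b,(400,400),interpolation=cv2.INTER_CUBIC)]))
E
```

```text
clock: 8.98
tool_pos: [0.5754, 0.0578, 0.2116]
orientation: [180.0, 0.1, 177.4]
force: [-2.9, 1.2, 8.7]
opening: 0.0159
```

View pics/c5.png

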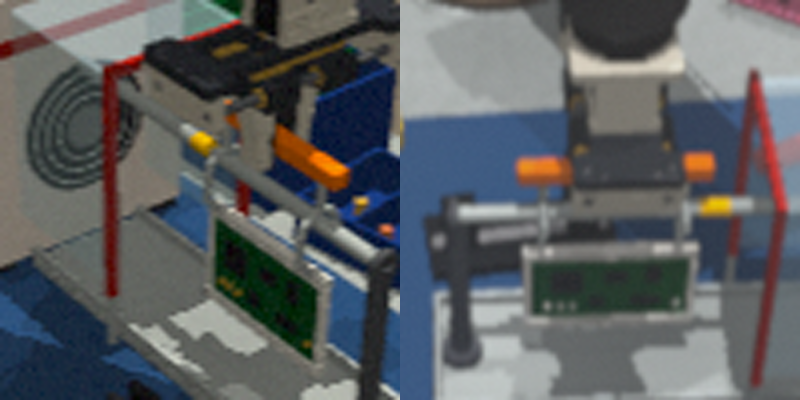

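Both hooks are over the rail in both views. Release, then regrip at the rear of the bar so the fingers stay outside the hood.

```bash
python3 -m jog '0 0 0 0 0 0 -.5;0 0 0 0 0 0 -.3;0 0 0 0 0 0 0;0 0 0 0 0 0 .2;0 0 0 0 0 0 .2;0 0 0 0 0 0 .2';python3 -m jog '0 0 0 0 -.4 0 .2;0 0 0 0 -.5 0 .2;0 0 0 0 -.45 0 .2;0 0 0 0 0 0 .2;0 0 0 0 0 0 .2;0 0 0 0 0 0 .2'
python3 - <<'E'
from h import *
o=ctrl.get_obs()
for n in ("side","scene","wrist"):
    p,d=vision.snapshot(n); cv2.imwrite(f"pics/{n}6.png",p[:,:,::-1]); np.savez(f"pics/{n}6.npz",p=p,d=d,T=T_tool(o))
a=cv2.imread("pics/side6.png")[130:230,240:340]; b=cv2.imread("pics/scene6.png")[200:310,250:360]
cv2.imwrite("pics/c6.png",np.hstack([cv2.resize(a,(400,400),interpolation=cv2.INTER_CUBIC),cv2.resize(b,(400,400),interpolation=cv2.INTER_CUBIC)]))
E
```

```text
clock: 9.82
tool_pos: [0.5749, 0.0577, 0.2097]
orientation: [-180.0, -0.0, 177.4]
force: [0.0, -0.7, -0.8]
opening: 0.0518
clock: 10.58
tool_pos: [0.5725, 0.0039, 0.2098]
orientation: [180.0, 0.0, 177.4]
force: [0.6, -0.9, -0.1]
opening: 0.0528
```

View pics/c6.png

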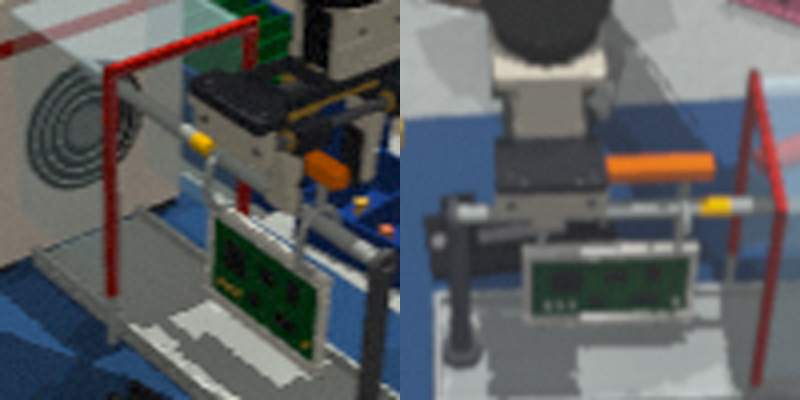

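View pics/wrist6.png

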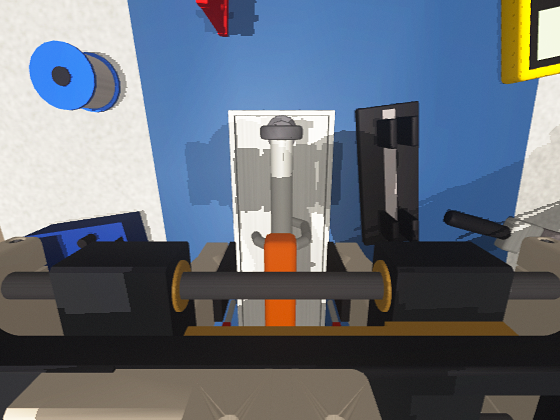

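Hanging well, and the bar is centred between the open fingers. Close and slide 136 mm.

```bash
python3 -m jog '0 0 0 0 0 0 -1;0 0 0 0 0 0 -1;0 0 0 0 0 0 -1;0 0 0 0 0 0 -1;0 0 0 0 0 0 -1;0 0 0 0 0 0 -1;0 0 0 0 0 0 -1'; python3 -m jog '0 0 0 0 .2 0 -1;0 0 0 0 .3 0 -1;0 0 0 0 .3 0 -1;0 0 0 0 .3 0 -1;0 0 0 0 .3 0 -1;0 0 0 0 0 0 -1'
```

```text
clock: 11.6
tool_pos: [0.5725, 0.0038, 0.2098]
orientation: [180.0, 0.0, 177.4]
force: [-0.9, -0.6, 0.3]
opening: 0.0153
clock: 12.35
tool_pos: [0.5752, 0.0612, 0.2097]
orientation: [180.0, 0.0, 177.4]
force: [-0.0, 1.7, 1.3]
opening: 0.016
```

```bash
python3 -m jog '0 0 0 0 .3 0 -1;0 0 0 0 .3 0 -1;0 0 0 0 .3 0 -1;0 0 0 0 .3 0 -1;0 0 0 0 .3 0 -1;0 0 0 0 .3 0 -1;0 0 0 0 .2 0 -1;0 0 0 0 0 0 -1'; python3 -m jog '0 0 0 0 0 0 -1;0 0 0 0 0 0 -1'
cat > see.py <<'E'
from h import *
import sys
k=sys.argv[1]
o=ctrl.get_obs()
for n in ("side","scene","wrist"):
    p,d=vision.snapshot(n); cv2.imwrite(f"pics/{n}{k}.png",p[:,:,::-1]); np.savez(f"pics/{n}{k}.npz",p=p,d=d,T=T_tool(o))
a=cv2.imread(f"pics/side{k}.png")[110:220,220:330]; b=cv2.imread(f"pics/scene{k}.png")[200:310,290:400]
cv2.imwrite(f"pics/c{k}.png",np.hstack([cv2.resize(a,(400,400),interpolation=cv2.INTER_CUBIC),cv2.resize(b,(400,400),interpolation=cv2.INTER_CUBIC)]))
E
python3 see.py 7
```

```text
clock: 13.35
tool_pos: [0.5788, 0.1408, 0.2097]
orientation: [179.9, 0.0, 177.4]
force: [0.8, 0.8, 0.6]
opening: 0.0159
clock: 13.6
tool_pos: [0.5787, 0.1396, 0.2098]
orientation: [180.0, 0.0, 177.4]
force: [0.7, 1.5, 1.4]
opening: 0.0159
```

View pics/c7.png

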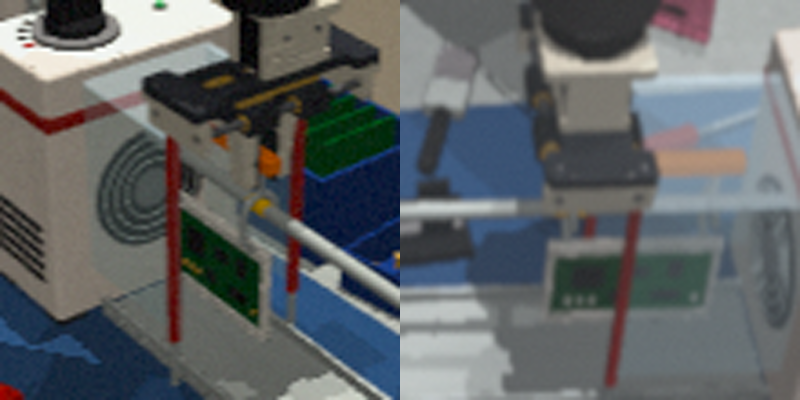

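Release, rise straight up, and check the position from above.

```bash
python3 -m jog '0 0 0 0 0 0 -.5;0 0 0 0 0 0 -.3;0 0 0 0 0 0 0;0 0 0 0 0 0 .3;0 0 0 0 0 0 .3;0 0 0 0 0 0 .3'; python3 -m jog '0 0 0 0 0 -.4 .3;0 0 0 0 0 -.6 .3;0 0 0 0 0 -.8 .3;0 0 0 0 0 -.9 .3;0 0 0 0 0 -.9 .3;0 0 0 0 0 -.9 .3;0 0 0 0 0 0 .3;0 0 0 0 0 0 .3'; python3 see.py 8
```

```text
clock: 14.5
tool_pos: [0.5787, 0.1396, 0.2098]
orientation: [-180.0, -0.0, 177.4]
force: [-0.5, 0.5, -0.2]
opening: 0.0564
clock: 15.5
tool_pos: [0.5784, 0.1396, 0.3901]
orientation: [180.0, 0.0, 177.4]
force: [-1.1, -0.2, -1.4]
opening: 0.0569
```

View pics/c8.png

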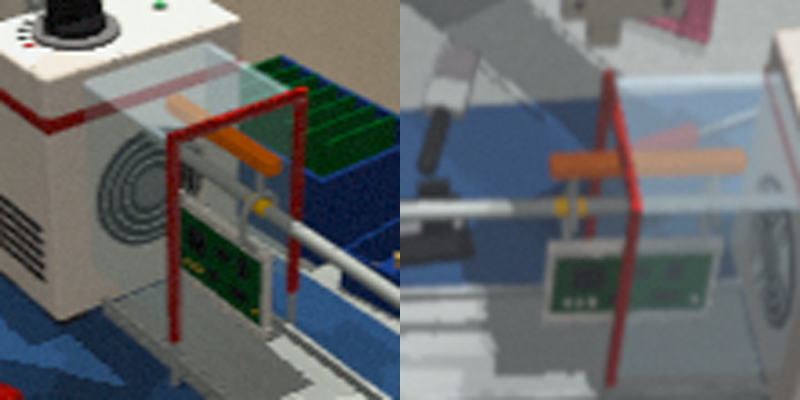

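View pics/wrist8.png

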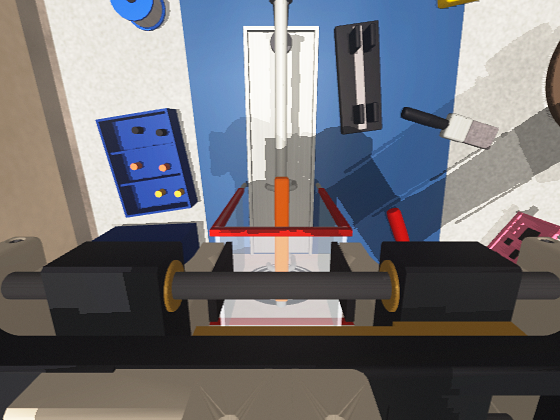

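```bash
cat > m5.py <<'E'
from meas import *
v,u=np.mgrid[0:420,0:560]
m=(cv2.inRange(hsv,np.array((6,120,60)),np.array((25,255,255)))>0)&(u>255)&(u<305)&(v<225)
fit(m,'bar',(.225,.25)); P=W[m&(W[...,2]>.22)&(W[...,2]<.25)]; print('rear end y',np.percentile(P[:,1],[.5,1,3]),'zmed',np.median(P[:,2]))
m=(cv2.inRange(hsv,np.array((0,120,60)),np.array((6,255,255)))>0)&(u>205)&(u<350)&(v>226)&(v<240)
fit(m,'frame',(.25,.28)); 
z=np.load("pics/scene8.npz"); W=world("scene",z['d']); h=cv2.cvtColor(z['p'],cv2.COLOR_RGB2HSV)
m=(cv2.inRange(h,np.array((22,150,90)),np.array((35,255,255)))>0)
P=W[m]; P=P[(abs(P[:,0]-.578)<.03)&(abs(P[:,1]-.14)<.04)&(P[:,2]>.17)]; print('band',len(P),np.nanmedian(P,0),P[:,1].min(),P[:,1].max())
E
python3 m5.py pics/wrist8.npz
python3 - <<'E'
from plant import nets
import numpy as np
for c in("scene","side","wrist"):
    print(c,[(np.round(b['location'],3).tolist(),round(b['score'],2)) for b in nets.boxes_of("timer_grip",c)][:3])
E
```

```text
bar 668 [0.5787 0.1451 0.2394] [0.046 0.999 0.026] yaw(x from -y dir) -2.63 L 0.051 med [0.5786 0.1441 0.2394]
rear end y [0.11944651 0.11961773 0.12010089] zmed 0.23936316819039538
frame 1229 [0.5818 0.1706 0.2631] [-0.999  0.046 -0.002] yaw(x from -y dir) 87.38 L 0.141 med [0.5814 0.1706 0.2631]
scene [([0.563, 0.368, 0.285], 0.68)]
side [([0.553, 0.365, 0.293], 0.73)]
wrist []
  return np.nanmean(a, axis, out=out, keepdims=keepdims)
Traceback (most recent call last):
  File "m5.py", line 9, in <module>
    P=W[m]; P=P[(abs(P[:,0]-.578)<.03)&(abs(P[:,1]-.14)<.04)&(P[:,2]>.17)]; print('band',len(P),np.nanmedian(P,0),P[:,1].min(),P[:,1].max())
                                                                                                                  ~~~~~~~~~~^^
ValueError: zero-size array to reduction operation minimum which has no identity
```

The bar's rear end is at y 0.1195 against a band centre of 0.139, so the carrier's middle is at band +55 mm. The scene view agrees: hook at crop (569,207), centred on the band. Now the timer, expected near (0.5545, 0.3755).

```bash
python3 -m jog '0 0 -1 0 0 -.75 1;0 0 0 .37 1 0 1;0 0 0 .37 1 0 1;0 0 0 .37 1 0 1;0 0 0 .37 1 0 1;0 0 0 .37 1 0 1;0 0 -1 0 0 0 1;0 0 -1 0 0 0 1'; python3 -m jog '0 0 -1 0 0 0 1;0 0 -1 0 0 0 1;0 0 -1 0 0 0 1;0 0 -1 0 0 0 1;0 0 -1 0 0 0 1;0 0 -1 0 0 0 1;0 0 -1 0 0 0 1;0 0 -1 0 0 0 1';  python3 -m jog '0 0 -1 0 0 0 1;0 0 -1 0 0 0 1;0 0 -1 0 0 0 1;0 0 -1 0 0 0 1;0 0 -.71 0 0 0 1;0 0 0 0 0 0 1;0 0 0 0 0 0 1';python3 see.py 9; python3 -c "
from h import *
o=ctrl.get_obs();print(o['joint_pos'],o['clock'])"
```

```text
clock: 16.8
tool_pos: [0.4936, 0.3361, 0.4192]
orientation: [-180.0, -0.0, -165.2]
force: [0.8, 0.2, -0.6]
opening: 0.0875
clock: 17.8
tool_pos: [0.4939, 0.3353, 0.4194]
orientation: [180.0, -0.0, -119.4]
force: [-0.9, -0.3, -0.4]
opening: 0.0875
clock: 18.68
tool_pos: [0.494, 0.3353, 0.4196]
orientation: [180.0, -0.0, -92.7]
force: [0.2, -0.1, 0.3]
opening: 0.0877
[ 5.29113580e+01  9.74961569e+00  1.04968510e+01  1.37403974e-03
 -9.07542732e+01  3.44211122e+01] 18.825
```

View pics/wrist9.png

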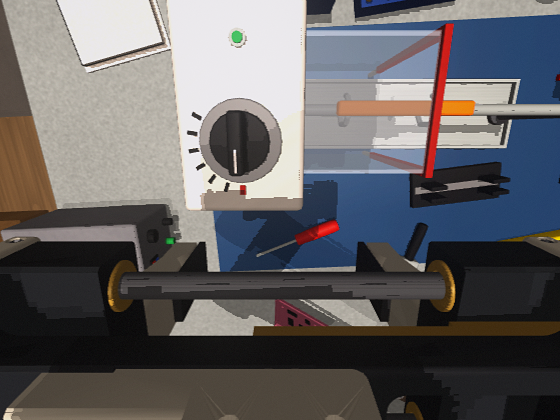

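The wrist view shows the knob at (240,140), with its grip bar vertical in the image at (236,140). The pointer at (236,160) faces the red tick at (243,190), and the black ticks follow to the left, which is clockwise.

```bash
cat > m6.py <<'E'
from meas import *
v,u=np.mgrid[0:420,0:560]
m=(u>195)&(u<285)&(v>95)&(v<190)
Z=W[...,2]
print(np.histogram(Z[m],bins=[.26,.265,.27,.275,.28,.285,.29,.295,.3,.305,.31,.315,.32,.33]))
P=W[m&(Z>.308)&(Z<.325)]
xy=P[:,:2].astype(np.float32); r=cv2.minAreaRect(xy); print('rect',r,len(P),np.median(P,0))
lo,hi=np.percentile(P,[1,99],axis=0); print('mid',(lo+hi)/2,hi-lo)
P=W[m&(Z>.279)&(Z<.291)]; r=cv2.minEnclosingCircle(P[:,:2].astype(np.float32)); print(r,len(P))
E
python3 m6.py pics/wrist9.npz
```

```text
(array([   0, 1742, 1551, 2018, 1729,   97,   37,   40,   39,   50,  989,
         29,    0]), array([0.26 , 0.265, 0.27 , 0.275, 0.28 , 0.285, 0.29 , 0.295, 0.3  ,
       0.305, 0.31 , 0.315, 0.32 , 0.33 ]))
rect ((0.5551839470863342, 0.37395793199539185), (0.014266226440668106, 0.05619727447628975), 87.29168701171875) 1042 [0.55651443 0.37328696 0.31342731]
mid [0.55496363 0.37355676 0.31211401] [0.05512848 0.01475085 0.00628057]
((0.5547908544540405, 0.37401020526885986), 0.029981454834342003) 1836
```

```bash
python3 -m jog '0 0 0 -.52 -.74 0 1;0 0 0 -.52 -.74 0 1;0 0 0 0 0 1 1;0 0 0 0 0 .6 1;0 0 0 0 0 0 1;0 0 0 0 0 0 1'; python3 see.py 10
```

```text
clock: 19.58
tool_pos: [0.5555, 0.3743, 0.3573]
orientation: [-179.9, 0.1, -92.6]
force: [-0.0, -0.1, 1.0]
opening: 0.0874
```

View pics/wrist10.png

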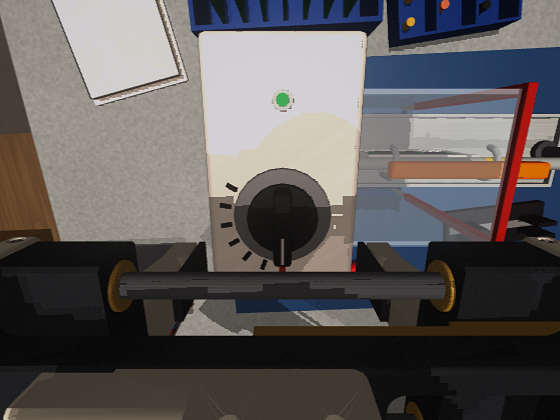

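The knob bar is centred at column 282. Descend and grip.

```bash
python3 -m jog '0 0 0 0 0 .6 1;0 0 0 0 0 .6 1;0 0 0 0 0 .4 1;0 0 0 0 0 0 1;0 0 0 0 0 0 -1;0 0 0 0 0 0 -1;0 0 0 0 0 0 -1;0 0 0 0 0 0 -1';python3 -m jog '0 0 0 0 0 0 -1;0 0 0 0 0 0 -1;0 0 0 0 0 0 -1;0 0 0 0 0 0 -1;0 0 0 0 0 0 -1'
```

```text
clock: 20.72
tool_pos: [0.555, 0.3742, 0.292]
orientation: [-180.0, 0.0, -92.6]
force: [0.6, -0.2, -0.7]
opening: 0.0536
clock: 21.35
tool_pos: [0.555, 0.374, 0.2917]
orientation: [180.0, -0.0, -92.6]
force: [0.3, -1.4, 0.2]
opening: 0.014
```

```bash
python3 -m jog '0 0 1 0 0 0 -1;0 0 1 0 0 0 -1;0 0 1 0 0 0 -1;0 0 1 0 0 0 -1;0 0 1 0 0 0 -1;0 0 1 0 0 0 -1;0 0 1 0 0 0 -1;0 0 0 0 0 0 -1'; python3 -m jog '0 0 1 0 0 0 -1;0 0 1 0 0 0 -1;0 0 1 0 0 0 -1;0 0 1 0 0 0 -1;0 0 1 0 0 0 -1;0 0 1 0 0 0 -1;0 0 1 0 0 0 -1;0 0 0 0 0 0 -1';python3 -m jog '0 0 0 0 0 0 -1;0 0 0 0 0 0 -1'; python3 see.py 11; python3 -c "
from h import *
o=ctrl.get_obs();print(o['moment'],o['clock'],o['orientation'])"
```

```text
clock: 22.35
tool_pos: [0.5549, 0.3737, 0.2918]
orientation: [-180.0, -0.1, -132.7]
force: [-0.3, -3.3, 1.2]
opening: 0.0136
clock: 23.35
tool_pos: [0.5546, 0.3735, 0.2917]
orientation: [-179.9, -0.1, -172.7]
force: [-2.6, -4.5, 2.0]
opening: 0.0138
clock: 23.6
tool_pos: [0.5546, 0.3735, 0.2917]
orientation: [-179.9, -0.1, -172.6]
force: [-3.4, -4.2, 0.9]
opening: 0.0141
[-1.53047681  1.27937203 -0.0282183 ] 23.75 [-1.79944010e+02 -6.19129857e-02 -1.72611049e+02]
```

Turned 80°. Release gently, rise, and look.

```bash
python3 -m jog '0 0 0 0 0 0 -.5;0 0 0 0 0 0 0;0 0 0 0 0 0 .6;0 0 0 0 0 0 1;0 0 0 0 0 0 1;0 0 0 0 0 0 1;0 0 0 0 0 0 1'; python3 -m jog '0 0 0 0 0 -.5 1;0 0 0 0 0 -.8 1;0 0 0 0 0 -.8 1;0 0 0 0 .8 -.9 1;0 0 0 0 .8 0 1;0 0 0 0 0 0 1;0 0 0 0 0 0 1'; python3 see.py 12
```

```text
clock: 24.62
tool_pos: [0.555, 0.3742, 0.2918]
orientation: [180.0, 0.0, -172.8]
force: [-0.4, 0.0, 0.4]
opening: 0.0765
clock: 25.5
tool_pos: [0.5469, 0.4375, 0.4113]
orientation: [-180.0, -0.0, -172.8]
force: [0.1, -0.6, 0.9]
opening: 0.0879
```

View pics/wrist12.png

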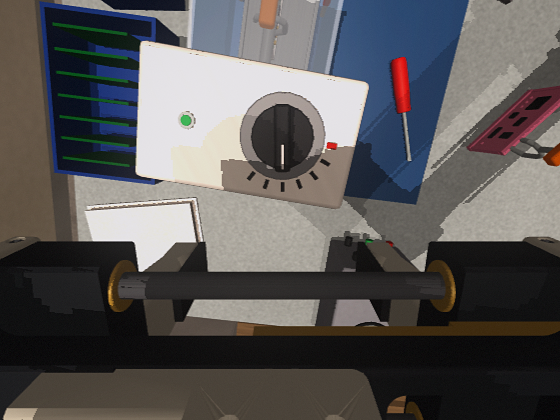

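View pics/c12.png

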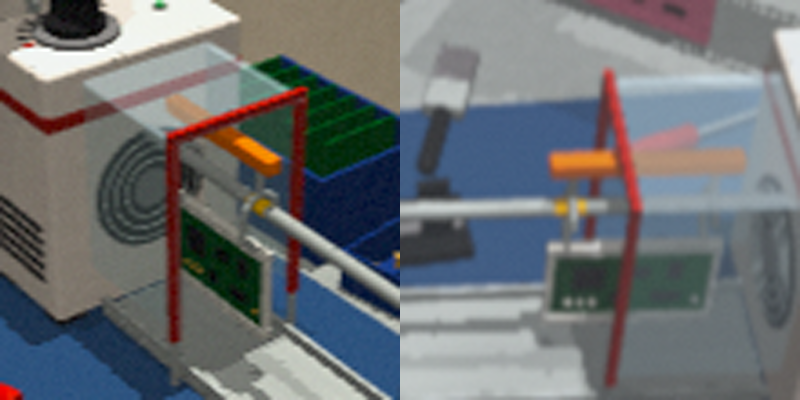

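View pics/side12.png

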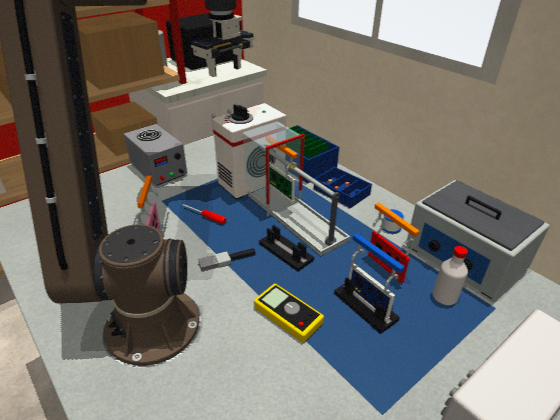

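The pointer at (282,158) faces the fourth black tick at (282,187). The ticks run red (331,146), then 1 (325,163), 2 (313,178), 3 (298,185), 4 (282,187). The carrier still hangs on the band, the blue carrier stands where it was, and the gripper is clear.

```bash
python3 -c "
from plant import ctrl
print(ctrl.get_obs()['qvel'].round(2)); print(ctrl.close_job())"
```

```text
[-0.12 -0.26  0.26 -0.06  0.01 -0.  ]
the job is handed in; nothing more can be done
None
```

I hung the orange carrier by both hooks on the open rail, let go, and regripped the rear of its bar. I then slid it about 136 mm under the hood and released it. After that I turned the timer clockwise by 80° (four clicks) and handed the job in at about 26 s.

**Last checks:**
- **Carrier:** its middle measured about 55 mm beyond the centre of the band. The scene view shows the rear hook centred on the band, and the last pictures show it unchanged after the timer was turned.
- **Timer:** the pointer faces the fourth black tick.
- **Blue carrier:** it stands upright in its stand, apparently where it was at the start; I judged this from the pictures only.
- **Gripper:** it was clear of everything and reading near-zero force.

**Failed or disagreed:** the numeric fit of the band in the scene camera found no pixels, so that cross-check rests on the earlier wrist measurement and the pictures. In one side picture the hook looked a few millimetres off the band centre, probably from the viewing angle; the scene view and the wrist measurement did not support it.

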